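# Hang the catch tray and slide it under the bench pin

### The job

Hang the catch tray by both its hooks on the long free stretch of the bench station's steel rail, beside the bench pin, and let go so that it hangs freely. Then slide it along the rail until it is centred under the bench pin, ready to catch filings, and leave it hanging there. Leave the hammer, the bur stand and the brass weight where they are.

Things in the scene. Friction and masses are not known exactly. Their poses are not given: they have to be found in the camera images.
- tray: Catch tray, loose, 0.24-0.39 kg: open sheet-metal pan, wooden front, two strap hooks at the back; starts upright on the table left (+y) of the station. Origin: centre of the underside; x points from hooks to wooden front, y along its length, z up. Pan x -35..35, y -70..70, z 0..40 mm; walls and floor 3 mm. The hooks stick out behind to x = -63.
- tray_front (a point): Top middle of the tray's wooden front: tray frame (29, 0, 40) mm. The front is 12 mm thick (x 23..35), 144 mm long and stands 37 mm above the pan's floor: it can be pinched from above.
- hook_left (a point): Seat of the tray's left (+y) hook, where the rail's axis lies when hung: tray frame (-46, 45, 53) mm. The hook is a strap 24 mm wide bent to an inverted U: front leg in line with the back wall (rear face x = -35), underside of the bend z = 58, top z = 61, mouth 16 mm wide (x -51..-35); the rear lip, 3 mm thick, hangs straight to z = 44, then flares back at 27 degrees to z = 26.
- hook_right (a point): Seat of the right (-y) hook, the same shape: tray frame (-46, -45, 53) mm.
- station: Raised wooden bench station, fixed: riser 100 (x) by 460 (y) by 153 mm high. Origin: centre of its underside; x points away from the robot to the worker's side, where the apron (face at x = 50) carries the rail; y along it, z up. Hung, the tray's origin lies at x = 123, z = 79 mm in this frame, x axis parallel to the station's but about 3 degrees nose down.
- rail_mid (a point): Middle of the hanging rail's axis: station frame (80, 0, 135) mm. Round steel bar 10 mm thick, straight along y from -215 to 215, ends bent back into the apron; 25 mm free between bar and apron. The tray's hooks slide on it with 1 to 5 N of dry friction.
- batten (a point): Middle of the upper edge of the front face of the wooden batten under the rail: station frame (88, 0, 82) mm. Batten y -220..220, z 68..92; above this edge its face slopes back 5 mm over the top 10 mm as a lead-in. The bottom of the hung tray's back wall leans on the face. When hooking from above, bring the back wall down just in front of it.
- bench_pin: Bench pin, fixed on the station's top: wooden tongue 20 mm thick, V cut at the tip, dark clamp plate. Origin: mid underside above the apron's face; x out along the tongue (to 98 mm, y -32..32), parallel to the station's x. 30 to 110 mm right (-y) of the station's middle. Its underside is 10 mm above the hung tray's hooks: it slides beneath but must be hooked on clear of it.
- hammer: Bystander: hammer lying on the table in front of the station, 200 mm long, under 40 mm high. Leave alone.
- bur_stand: Bystander: round wooden bur stand, 90 mm across, 70 mm high with its burs. Leave alone.
- brass_weight: Bystander: upright brass cylinder, 48 mm across, 64 mm high. Leave alone.
Mind the look-alikes: they are no part of the job. Several things have the shape of the tray; the one meant has the colours described above.

How it is judged (in metres and radians):
On the way, in this order (a step that is already met when the one before it is completed fails the run):
1. the tray hangs by both hooks on the rail beside the bench pin, let go (x of hook_left in the frame of station between 0.073 and 0.087 m and z of hook_left in the frame of station between 0.13 and 0.14 m and x of hook_right in the frame of station between 0.073 and 0.087 m and z of hook_right in the frame of station between 0.13 and 0.14 m and angle between tray's own z axis and vertical below 0.12 rad and contact force between tray and station above 0.5 N and contact force between tray and the fingers below 0.05 N and contact force between tray and the arm below 0.05 N and (y of tray in the frame of bench_pin above 0.09 m or y of tray in the frame of bench_pin below -0.09 m)), for 0.2 s.
2. the tray, on the rail, is centred under the bench pin (x of hook_left in the frame of station between 0.073 and 0.087 m and z of hook_left in the frame of station between 0.13 and 0.14 m and x of hook_right in the frame of station between 0.073 and 0.087 m and z of hook_right in the frame of station between 0.13 and 0.14 m and angle between tray's own z axis and vertical below 0.12 rad and y of tray in the frame of bench_pin between -0.015 and 0.015 m), for 0.1 s.
At the end, for the whole second after the job is handed in: The tray hangs by both hooks on the rail (each hook seated on the bar to within 5 mm in height and 7 mm fore and aft), level to within 7 degrees, its middle within 15 mm of the bench pin's middle line along the rail, at rest and touched by nothing of the robot (all of step 2 and contact force between tray and station above 0.5 N and contact force between tray and the fingers below 0.05 N and contact force between tray and the arm below 0.05 N and linear speed of tray below 0.02 m/s and angular speed of tray below 0.2 rad/s).
It fails at once if the hammer is shifted by more than 20 mm (distance of hammer from where it was at the start of the episode above 0.02 m).
It fails at once if the bur stand is shifted by more than 20 mm (distance of bur_stand from where it was at the start of the episode above 0.02 m).
It fails at once if the brass weight is shifted by more than 20 mm (distance of brass_weight from where it was at the start of the episode above 0.02 m).
It also fails if it takes over 54 s, if anything falls off the work surface, if the arm or the gripper's body presses on something with over 40 N, if the wrist force passes 120 N, or if a joint passes its speed limit or range.

### The arm

A 6-joint arm with a two-finger parallel gripper is mounted at the origin on the work surface. World frame = base frame: x ahead of the robot, y to its left, z up, the work surface at z = 0. Lengths are in m, angles in degrees, forces in N, time in s.
With the tool pointing down it reaches from about 0.25 to 0.725 m from the base axis. Payload 9.7 kg.
Tool frame: the origin (TCP) lies between the finger pads; the fingertips stand bot.tcp_to_tips ahead of it and the grasp point (between the pads) lies 11 mm behind it (bot.tcp_to_tips is the distance from the TCP to the fingertips, in m); z points along the fingers, y is the line along which they close (so a half turn about z gives the same grasp; the last joint's range is limited). The gripper opens to 85 mm and grips with 20 to 120 N. Pads are 22 mm wide; open, the fingers measure 114 mm over their backs; the gripper's body (76 mm by 85 mm) begins 54 mm behind the grasp point. The pads swing forward as they close: fully open they stand 13 mm farther back than shut.
Start: joints at [66.291, 4.979, 10.078, 95.1, 0, 90], TCP at [0.221, 0.504, 0.219] pointing down, gripper open.
Joint ranges: [-179.16, 179.16], [-48.56, 103.87], [-65.8, 70.77], [-126.05, 130.52], [-82.76, 87.17], [-180, 180]. Speed limits (degrees/s): [127.2, 127.2, 147.25, 180, 180, 180].

### API

Orientations are given as [roll, pitch, yaw] about the fixed x, y, z axes, in that order (R = Rz(yaw) Ry(pitch) Rx(roll)).
In Python, from workcell import bot gives the robot as it stands. The module is installed in compiled form; this text tells all that it offers.
- The arm moves only by the tool carry_out, never from a script. Its arguments are lists of equal length, an entry for each row: "linear": the shift along the world's x, y, z normalised to -1 to 1, where 1 is 2 cm, a list of three; "rotation": the turn, a rotation vector about the world's x, y, z normalised to -1 to 1, where 1 is 8 degrees, a list of three; "grip": the closure, from -1 (fully open) to 1 (shut). In form: {"linear": [[tx, ty, tz], ...], "rotation": [[rx, ry, rz], ...], "grip": [grip, ...]}. A call has 1 to 12 rows; each row shifts and turns the commanded pose from where the row before left it; what a row does not reach is not made up. A row lasts 1/10 s, in which the tool goes at most 50 mm and 8.59 degrees, less where a joint would pass 70% of its speed; a pose out of reach is approached as far as the arm can. A call with a number of a shift or a turn outside -1 to 1 is refused whole. A call with a gripper value outside its range is refused whole. The fingers move at their own pace and stop on an object; "grip_force" is the grip in N (left out, the last holds). Time passes only in rows, so rows that do not move let the fingers close. It gives the time, the measured TCP pose, the force, the opening and the grip force at its end, in the units of the state.
- bot.get_obs(): the state, without advancing time (a new reading comes with each control period).
- bot.camera(name): name is "scene" or "top" or "wrist"; returns the picture (420x560x3 uint8, blue, green, red); there is no depth.
- bot.camera_model(name): a dict with "fx", "fy", "cx", "cy" (pixels), "camera_from_world" (4x4, takes a point from world to camera coordinates). Camera axes: x right, y up, looking along -z (the intrinsics and any distortion apply to the point x, -y, -z); pixel columns grow to the right and rows downward; lengths in m; the calibration is good to about 2 mm. A picture is of the moment at which its call begins: read the wrist's pose just before it. camera_model takes no time and is no camera call; for the wrist camera it gives the pose at the moment of the call.
- bot.job_done(): hands the job in; it is judged then, once.
The state is a dict: "time": time; "q": joint angles; "qd": joint speeds; "joint_efforts": joint torques, N m; "ee_pos": TCP position; "tcp_rot": TCP orientation; "wrist_force": force on the tool from outside, world axes, zero at the start; "torque": the same for the moment, N m; "opening": finger opening in m; "grasp_force": force on a finger pad.
Only numpy, scipy, OpenCV 4.12 (cv2) and the standard library are available. Lean on these libraries where they do the work, as an engineer would, in place of code of your own. Each camera call takes 0.05 s, during which the arm holds its last target. There are 200 camera calls.

## Working session

There is one attempt and no reset: what is moved stays moved. The work goes in short steps, Python scripts to look and compute and a tool call to move; the robot and the scene stay as the last step left them, time stands still between calls to the robot, and variables do not carry over. Pictures are saved under pics/ and viewed, at most 10 in all, crops included, and the job is handed in when it is done.

Besides the shell and the picture viewer there is one more tool, called after ">>>" by a JSON object that holds its "op" and its "data", one argument or row to a line. carry_out: Moves the arm, as the interface text tells. Its arguments: {"type":"object","properties":{"linear":{"type":"array","items":{"type":"array","items":{"type":"number"}}},"rotation":{"type":"array","items":{"type":"array","items":{"type":"number"}}},"grip":{"type":"array","items":{"type":"number"}},"grip_force":{"type":"number"}},"required":["linear","rotation","grip"]}

```bash
mkdir -p pics; cat > h.py <<'E'
import numpy as np,cv2
from workcell import bot
def ray(m,u,v):
    T=np.array(m["camera_from_world"]);R=T[:3,:3];t=T[:3,3]
    d=np.array([(u-m["cx"])/m["fx"],-(v-m["cy"])/m["fy"],-1.0])
    return -R.T@t,R.T@d
def onz(m,u,v,z):
    o,d=ray(m,u,v);return o+d*(z-o[2])/d[2]
def proj(m,p):
    T=np.array(m["camera_from_world"]);c=T[:3,:3]@np.array(p)+T[:3,3]
    return m["cx"]-m["fx"]*c[0]/c[2],m["cy"]+m["fy"]*c[1]/c[2]
def tri(r):
    A=0;b=0
    for o,d in r:
        d=d/np.linalg.norm(d);P=np.eye(3)-np.outer(d,d);A=A+P;b=b+P@o
    x=np.linalg.solve(A,b);return x,[np.linalg.norm(np.cross(x-o,d/np.linalg.norm(d))) for o,d in r]
E
python3 - <<'E'
from h import *
print(bot.get_obs(),bot.tcp_to_tips)
a=bot.camera("scene");b=bot.camera("top")
for n in("scene","top","wrist"):
    m=bot.camera_model(n);print(n,m)
cv2.imwrite("pics/s.png",a);cv2.imwrite("pics/t.png",b)
c=bot.camera("wrist");cv2.imwrite("pics/w.png",c)
cv2.imwrite("pics/st.png",np.vstack([a,b])[::1])
E
```

```text
{'time': 0.0, 'q': array([ 6.62927899e+01,  5.01121891e+00,  1.00319684e+01,  9.50986677e+01,
       -3.41658398e-04,  8.99984930e+01]), 'qd': array([-0.09144081,  0.06855548,  0.015599  ,  0.07671619,  0.02650061,
        0.03947846]), 'joint_efforts': array([-8.02708400e-04, -5.20377231e+01,  4.64820850e+01,  1.59375777e-02,
       -7.56582449e-05,  8.83763569e-07]), 'ee_pos': array([0.22103414, 0.50335332, 0.21855967]), 'tcp_rot': array([-1.79922082e+02,  3.39608724e-04,  1.56294297e+02]), 'wrist_force': array([-0.36603035,  0.45460714, -1.00360151]), 'torque': array([0.00816811, 0.00016947, 0.01380751]), 'grasp_force': 0.0, 'opening': 0.08531027818892989} 0.008
scene {'fx': 480.1908801471002, 'fy': 480.1908801471002, 'cx': 280.48243063667235, 'cy': 216.28498828158246, 'camera_from_world': array([[-0.81457821,  0.57997338, -0.0096551 ,  0.32525329],
       [-0.48589117, -0.67315845,  0.55746521,  0.26872113],
       [ 0.31681557,  0.45879034,  0.83014415, -1.54023986],
       [ 0.        ,  0.        ,  0.        ,  1.        ]])}
top {'fx': 392.79060151662446, 'fy': 392.790601516
[... 192 characters left out ...]
15974293e-02,  1.13083085e-01,
        -5.06747238e-01],
       [-1.13089494e-01,  9.28322548e-04,  9.93584372e-01,
        -1.11336422e+00],
       [ 0.00000000e+00,  0.00000000e+00,  0.00000000e+00,
         1.00000000e+00]])}
wrist {'fx': 374.7697477797012, 'fy': 374.7697477797012, 'cx': 280.98004807311554, 'cy': 210.14703368932538, 'camera_from_world': array([[ 4.01868448e-01,  9.15697009e-01, -8.59022803e-04,
        -5.49715836e-01],
       [-8.75866143e-01,  3.84114019e-01, -2.92087179e-01,
         3.82249773e-02],
       [-2.67133393e-01,  1.18133010e-01,  9.56391312e-01,
        -3.80692613e-01],
       [ 0.00000000e+00,  0.00000000e+00,  0.00000000e+00,
         1.00000000e+00]])}
```

View pics/s.png

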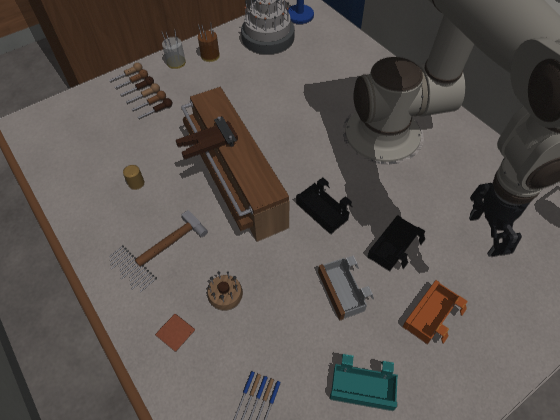

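View pics/t.png

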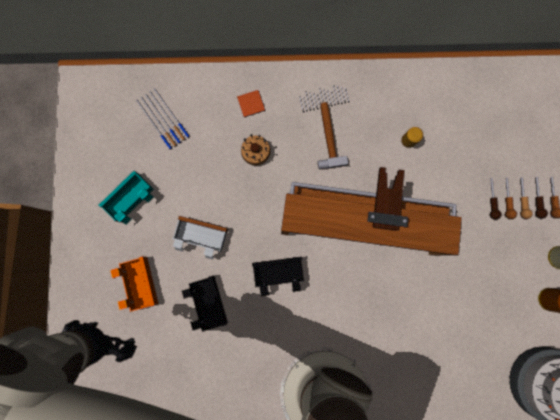

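Candidates for the tray, as scene pixels: silver pan with a wooden front (343,287), black (323,205), black (397,242), orange (435,312) and teal (365,383). Only the first matches "sheet-metal pan, wooden front". In the top view it is at (201,236), with its front facing away from the robot. The pin is at top (388,205), and the rail runs from about (292,187) to (455,210). I'll check with one close crop.

```bash
python3 - <<'E'
from h import *
s=cv2.imread("pics/s.png");t=cv2.imread("pics/t.png")
c=lambda i,x,y,w,h,k:cv2.resize(i[y:y+h,x:x+w],None,fx=k,fy=k,interpolation=cv2.INTER_CUBIC)
A=np.hstack([c(s,310,250,75,75,4),c(t,165,205,75,75,4)])   #600x300
B=c(s,180,80,120,165,1.8) #216x297
B=B[:300]; Bc=np.zeros((300,200,3),np.uint8)
C=c(t,275,160,200,75,4)[:300]
cv2.imwrite("pics/c1.png",np.vstack([np.hstack([A,Bc]),C]))
E
```

```text
(no output)
```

View pics/c1.png

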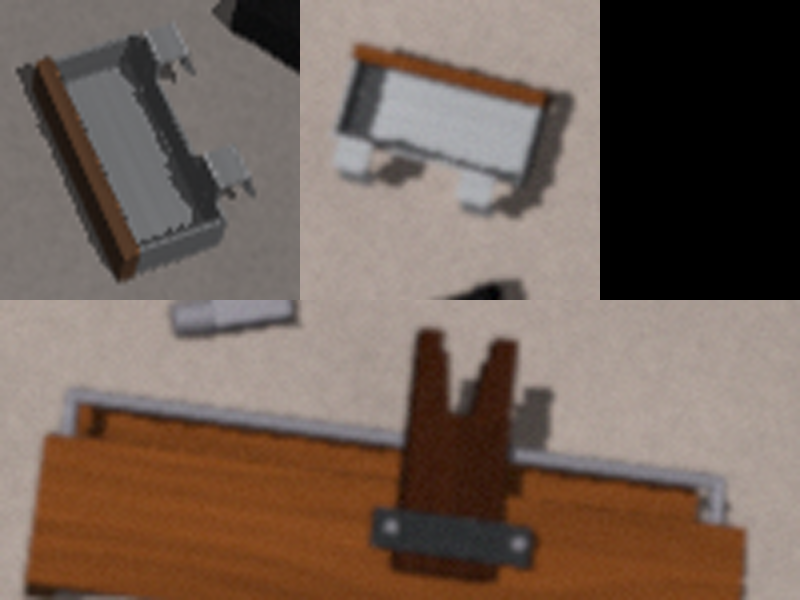

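```bash
python3 - <<'E'
from h import *
s=cv2.imread("pics/s.png")
cv2.imwrite("pics/c2.png",cv2.resize(s[80:245,170:300],None,fx=3.6,fy=3.6,interpolation=cv2.INTER_CUBIC))
E
```

```text
(no output)
```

View pics/c2.png

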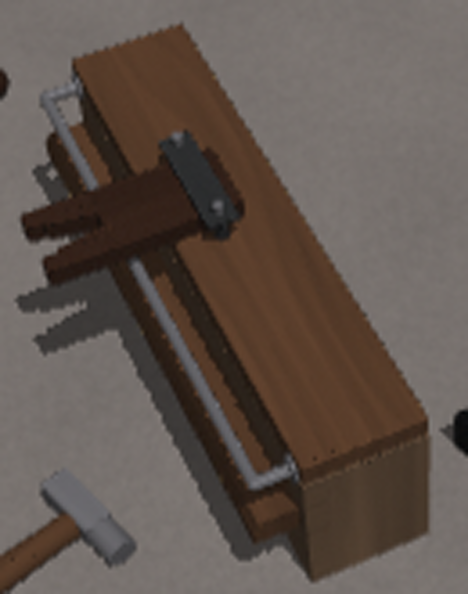

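The crop confirms it: silver pan, brown wooden front, both hooks towards the robot. Next I'll triangulate the key points from the two views.

```bash
cat > m.py <<'E'
from h import *
S=bot.camera_model("scene");T=bot.camera_model("top")
sa=lambda u,v:(310+(u+.5)/4-.5,250+(v+.5)/4-.5)
sb=lambda u,v:(170+(u+.5)/3.6-.5,80+(v+.5)/3.6-.5)
ta=lambda u,v:(165+(u-300+.5)/4-.5,205+(v+.5)/4-.5)
tb=lambda u,v:(275+(u+.5)/4-.5,160+(v-300+.5)/4-.5)
P={}
for n,a,b in [("frontL",sa(131,252),ta(357,51)),("frontR",sa(46,61),ta(546,98)),
 ("hookL",sa(232,163),ta(354,157)),("hookR",sa(168,45),ta(477,188)),
 ("railL",sb(258,483),tb(73,395)),("railR",sb(47,97),tb(717,482)),
 ("topBL",sb(428,420),tb(28,585)),("topFL",sb(301,474),tb(46,437)),("topFR",sb(73,62),tb(745,530)),
 ("tipR",sb(24,222),tb(506,345)),("tipL",sb(48,272),tb(430,333)),("boltL",sb(218,205),tb(391,527)),("boltR",sb(180,138),tb(519,544))]:
    x,e=tri([ray(S,*a),ray(T,*b)]);P[n]=x;print(n,np.round(x*1000,1),np.round(np.array(e)*1000,1))
r=P["railL"]-P["railR"];print("rail len",np.linalg.norm(r),"station yaw",np.degrees(np.arctan2(-r[0],r[1])))
f=P["frontL"]-P["frontR"];print("front len",np.linalg.norm(f),"tray yaw",np.degrees(np.arctan2(-f[0],f[1])))
E
python3 m.py
```

```text
frontL [507.8 409.4  37.3] [0.9 0.9]
frontR [469.6 274.8  35.1] [2.9 2.9]
hookL [429.7 405.9  59.4] [2. 2.]
hookR [406.6 319.9  55.8] [1.5 1.5]
railL [580.   82.3 134.8] [2.3 2.3]
railR [ 512.5 -340.8  136.5] [1.9 1.9]
topBL [454.6 114.1 143.6] [0.8 0.8]
topFL [552.5  99.7 142.3] [0.2 0.2]
topFR [ 479.4 -351.6  148.5] [1.6 1.6]
tipR [ 602.3 -198.7  167.5] [0.2 0.2]
tipL [ 611.3 -150.4  162.2] [1.3 1.3]
boltL [ 482.8 -113.7  184.8] [1.1 1.1]
boltR [ 469.5 -192.7  183.2] [2.5 2.5]
rail len 0.42848476369035104 station yaw -9.063375044037508
front len 0.13989376100904707 tray yaw -15.856978051812998
```

>>> {"op": "carry_out", "data": {
  "linear": [
    [1,-0.6,0],
    [1,-0.6,0],
    [1,-0.6,0],
    [1,-0.6,0],
    [1,-0.6,0],
    [1,-0.6,0],
    [1,-0.6,-0.2],
    [1,-0.6,-0.2],
    [1,-0.6,-0.2],
    [1,-0.6,-0.2],
    [1,-0.7,-0.2],
    [1,-0.7,-0.2]
  ],
  "rotation": [
    [0,0,-0.85],
    [0,0,-0.85],
    [0,0,-0.85],
    [0,0,-0.85],
    [0,0,-0.85],
    [0,0,-0.85],
    [0,0,-0.85],
    [0,0,-0.85],
    [0,0,-0.85],
    [0,0,-0.85],
    [0,0,-0.85],
    [0,0,-0.85]
  ],
  "grip": [-0.2,-0.2,-0.2,-0.2,-0.2,-0.2,-0.2,-0.2,-0.2,-0.2,-0.2,-0.2],
  "grip_force": 80
}}

```text
time: 1.35
ee_pos: [0.4618, 0.3549, 0.1948]
tcp_rot: [-180.0, 0.0, 74.4]
wrist_force: [-1.1, 0.1, 0.0]
opening: 0.0515
grasp_force: 0.0
```

>>> {"op": "carry_out", "data": {
  "linear": [
    [0,0,0],
    [0,0,0]
  ],
  "rotation": [
    [0,0,0],
    [0,0,0]
  ],
  "grip": [-0.2,-0.2]
}}

```text
time: 1.55
ee_pos: [0.4611, 0.3553, 0.1949]
tcp_rot: [-180.0, 0.0, 74.7]
wrist_force: [0.7, -1.5, -0.5]
opening: 0.0511
grasp_force: 0.0
```

```bash
python3 - <<'E'
from h import *
m=bot.camera_model("wrist");w=bot.camera("wrist");cv2.imwrite("pics/w2.png",w)
print(m)
hsv=cv2.cvtColor(w,cv2.COLOR_BGR2HSV)
k=cv2.inRange(hsv,(5,110,50),(18,255,220))
n,l,st,c=cv2.connectedComponentsWithStats(k)
for i in range(1,n):
    if st[i,4]>200:
        p=np.argwhere(l==i)[:,::-1].astype(np.float32);r=cv2.minAreaRect(p);print(st[i],r,cv2.boxPoints(r))
E
```

```text
{'fx': 374.7697477797012, 'fy': 374.7697477797012, 'cx': 280.98004807311554, 'cy': 210.14703368932538, 'camera_from_world': array([[ 0.96480413, -0.26296485, -0.001577  , -0.35099017],
       [ 0.2509734 ,  0.92256563, -0.29306144, -0.41226275],
       [ 0.07851975,  0.2823511 ,  0.95609231, -0.49405675],
       [ 0.        ,  0.        ,  0.        ,  1.        ]])}
[    0     0   160   108 11607] ((79.49998474121094, 53.49999237060547), (158.99996948242188, 106.99998474121094), 0.0) [[  0.       106.999985]
 [  0.         0.      ]
 [158.99997    0.      ]
 [158.99997  106.999985]]
[ 308  106   19  162 1915] ((316.75958251953125, 186.49110412597656), (12.657988548278809, 161.4818878173828), 2.12109637260437) [[307.4466   266.94247 ]
 [313.42328  105.571236]
 [326.07257  106.039734]
 [320.0959   267.41098 ]]
[535 255  25  67 795] ((547.0, 288.0), (66.0, 24.0), 90.0) [[535. 255.]
 [559. 255.]
 [559. 321.]
 [535. 321.]]
[416 397  28  23 456] ((429.5, 408.0), (22.0, 27.0), 90.0) [[416. 397.]
 [443. 397.]
 [443. 419.]
 [416. 419.]]
```

View pics/w2.png

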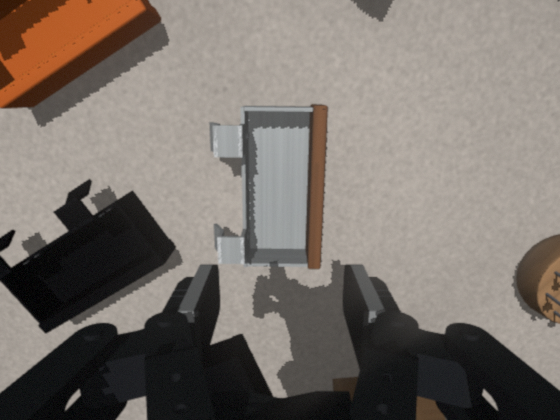

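The tray lies below the fingers. Its wooden front spans (320,106)–(314,268) in the wrist view.

```bash
cat >> m.py <<'E'
E
python3 - <<'E'
from h import *
W=bot.camera_model("wrist")
a=onz(W,319.7,105.8,.04);b=onz(W,313.8,267.2,.04)
print(a,b,(a+b)/2,np.linalg.norm(a-b),np.degrees(np.arctan2(-(a-b)[0],(a-b)[1])))
# height check with scene/top
S=bot.camera_model("scene");T=bot.camera_model("top")
sa=lambda u,v:(310+(u+.5)/4-.5,250+(v+.5)/4-.5)
ta=lambda u,v:(165+(u-300+.5)/4-.5,205+(v+.5)/4-.5)
for w,s,t in [((319.7,105.8),(131,252),(357,51)),((313.8,267.2),(46,61),(546,98))]:
    print(tri([ray(W,*w),ray(S,*sa(*s)),ray(T,*ta(*t))]))
print(bot.get_obs()["ee_pos"])
E
```

```text
[0.50788245 0.41225208 0.04      ] [0.46969267 0.27578502 0.04      ] [0.48878756 0.34401855 0.04      ] 0.14170997863527554 -15.634072545536284
(array([0.50794942, 0.41032362, 0.03704354]), [np.float64(0.001788667519277302), np.float64(0.0009607521839475511), np.float64(0.0015857432242579858)])
(array([0.4696566 , 0.2746033 , 0.03612507]), [np.float64(0.0006456811195700387), np.float64(0.0030668088757466313), np.float64(0.002703081815018909)])
[0.46077913 0.35572902 0.19518851]
```

>>> {"op": "carry_out", "data": {
  "linear": [
    [0.7,-0.3,-0.85],
    [0.7,-0.32,-1],
    [0,0,-1],
    [0,0,-1],
    [0,0,-1],
    [0,0,-1],
    [0,0,-1],
    [0,0,-1],
    [0,0,-0.5],
    [0,0,-0.5],
    [0,0,0],
    [0,0,0]
  ],
  "rotation": [
    [0,0,0],
    [0,0,0],
    [0,0,0],
    [0,0,0],
    [0,0,0],
    [0,0,0],
    [0,0,0],
    [0,0,0],
    [0,0,0],
    [0,0,0],
    [0,0,0],
    [0,0,0]
  ],
  "grip": [-0.2,-0.2,-0.2,-0.2,-0.2,-0.2,-0.2,-0.2,-0.2,-0.2,-0.2,-0.2]
}}

```text
time: 2.8
ee_pos: [0.4893, 0.3435, 0.019]
tcp_rot: [180.0, -0.0, 74.7]
wrist_force: [-0.9, 0.5, -0.5]
opening: 0.0511
grasp_force: 0.0
```

>>> {"op": "carry_out", "data": {
  "linear": [
    [0,0,0],
    [0,0,0],
    [0,0,0],
    [0,0,0],
    [0,0,0],
    [0,0,0]
  ],
  "rotation": [
    [0,0,0],
    [0,0,0],
    [0,0,0],
    [0,0,0],
    [0,0,0],
    [0,0,0]
  ],
  "grip": [0.4,0.8,1,1,1,1],
  "grip_force": 80
}}

```text
time: 3.4
ee_pos: [0.4896, 0.3434, 0.0192]
tcp_rot: [179.9, -0.1, 74.7]
wrist_force: [-0.7, -0.4, 5.6]
opening: 0.009
grasp_force: 79.8
```

>>> {"op": "carry_out", "data": {
  "linear": [
    [0,0,0.5],
    [0,0,1],
    [0,0,1],
    [0,0,1],
    [0,0,1],
    [0,0,1],
    [0,0,1],
    [0,0,1],
    [0,0,1],
    [0,0,0.5],
    [0,0,0],
    [0,0,0]
  ],
  "rotation": [
    [0,0,0],
    [0,0,0],
    [0,0,0],
    [0,0,0],
    [0,0,0],
    [0,0,0],
    [0,0,0],
    [0,0,0],
    [0,0,0],
    [0,0,0],
    [0,0,0],
    [0,0,0]
  ],
  "grip": [1,1,1,1,1,1,1,1,1,1,1,1]
}}

```text
time: 4.6
ee_pos: [0.489, 0.3431, 0.1974]
tcp_rot: [-180.0, 0.0, 74.7]
wrist_force: [0.9, -0.6, -3.3]
opening: 0.0093
grasp_force: 78.8
```

```bash
python3 - <<'E'
from h import *
o=bot.get_obs();print(o["opening"],o["grasp_force"],o["wrist_force"],o["torque"])
s=bot.camera("scene");w=bot.camera("wrist")
cv2.imwrite("pics/l.png",np.vstack([cv2.resize(s[130:330,260:460],(400,400)),]))
cv2.imwrite("pics/l2.png",np.hstack([cv2.resize(s[130:330,260:460],(400,400)),cv2.resize(w[10:410,80:480],(400,400))]))
E
```

```text
0.009308257802928875 78.79387736320496 [ 0.93001324 -0.57303338 -3.26066452] [-0.02406936 -0.10662366 -0.00213949]
```

View pics/l2.png

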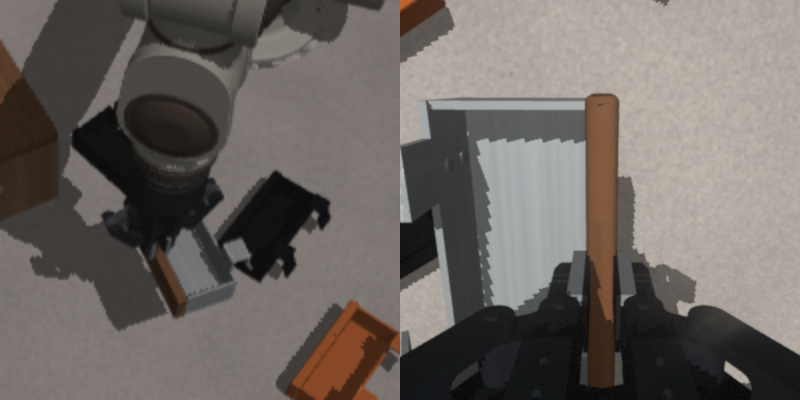

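The tray is held (3.3 N wrist load). Now I'll carry it to the front of the free stretch.

>>> {"op": "carry_out", "data": {
  "linear": [
    [0.5,-0.7,0],
    [0.5,-1,0],
    [0.5,-1,0],
    [0.5,-1,0],
    [0.5,-1,0],
    [0.5,-1,0],
    [0.5,-1,0],
    [0.5,-1,0],
    [0.5,-1,0],
    [0.5,-1,0],
    [0.5,-1,0],
    [0.5,-1,0]
  ],
  "rotation": [
    [0,0,0.07],
    [0,0,0.07],
    [0,0,0.07],
    [0,0,0.07],
    [0,0,0.07],
    [0,0,0.07],
    [0,0,0.07],
    [0,0,0.07],
    [0,0,0.07],
    [0,0,0.07],
    [0,0,0.07],
    [0,0,0.07]
  ],
  "grip": [1,1,1,1,1,1,1,1,1,1,1,1]
}}

```text
time: 5.9
ee_pos: [0.6091, 0.1083, 0.1972]
tcp_rot: [-179.9, 0.0, 81.4]
wrist_force: [-0.0, 0.7, -2.3]
opening: 0.0092
grasp_force: 78.8
```

>>> {"op": "carry_out", "data": {
  "linear": [
    [0.5,-1,0],
    [0.5,-1,0],
    [0.25,-1,0],
    [0,-1,0],
    [0,-1,0],
    [0,-1,0],
    [0,-1,0],
    [0,-1,0],
    [0,-0.6,0],
    [0,0,0],
    [0,0,0],
    [0,0,0]
  ],
  "rotation": [
    [0,0,0],
    [0,0,0],
    [0,0,0],
    [0,0,0],
    [0,0,0],
    [0,0,0],
    [0,0,0],
    [0,0,0],
    [0,0,0],
    [0,0,0],
    [0,0,0],
    [0,0,0]
  ],
  "grip": [1,1,1,1,1,1,1,1,1,1,1,1]
}}

```text
time: 7.1
ee_pos: [0.6341, -0.062, 0.1981]
tcp_rot: [-180.0, -0.0, 81.5]
wrist_force: [0.4, 0.4, -2.4]
opening: 0.0093
grasp_force: 78.8
```

```bash
python3 - <<'E'
from h import *
s=bot.camera("scene");t=bot.camera("top")
cv2.imwrite("pics/s3.png",s);cv2.imwrite("pics/t3.png",t)
a=cv2.resize(s[90:240,170:300],None,fx=4,fy=4,interpolation=cv2.INTER_CUBIC)[:600,:520]
# top crop at scale 4 of the tray region
b=cv2.resize(t[140:290-0,285:355],None,fx=4,fy=4,interpolation=cv2.INTER_CUBIC)
cv2.imwrite("pics/c3.png",np.hstack([a,b])[:600,:800])
E
```

```text
(no output)
```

View pics/c3.png

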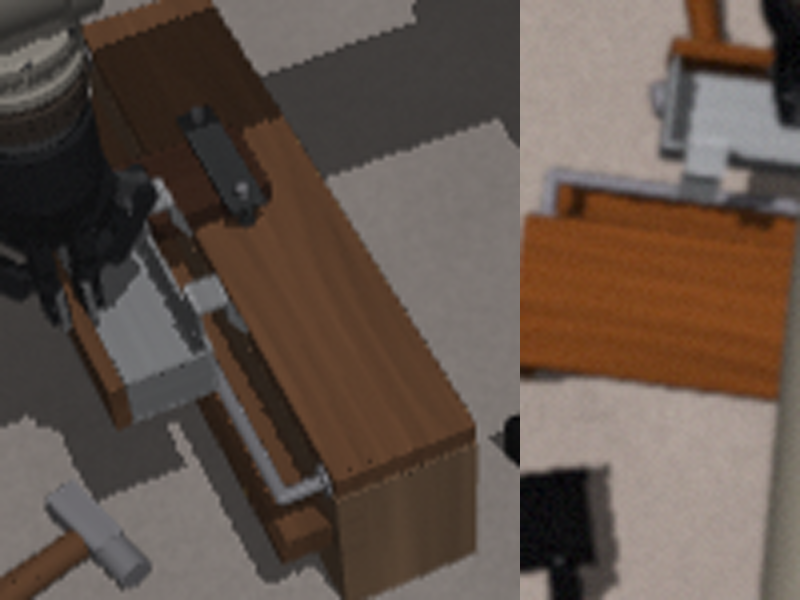

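```bash
python3 - <<'E'
from h import *
S=bot.camera_model("scene");T=bot.camera_model("top")
sc=lambda u,v:(170+(u+.5)/4-.5,90+(v+.5)/4-.5)
tc=lambda u,v:(285+(u-520+.5)/4-.5,140+(v+.5)/4-.5)
for n,a,b in [("hookLtop",sc(208,295),tc(707,160)),("railL",sc(284,494),tc(552,176))]:
    x,e=tri([ray(S,*a),ray(T,*b)]);print(n,np.round(x*1000,1),np.round(np.array(e)*1000,1))
    P=x if n=="hookLtop" else None
ex=np.array([.9875,-.1575]);ey=np.array([.1575,.9875])
o=bot.get_obs()["ee_pos"];print(o)
for yaw in(-9.06,-8.5):
  c,s=np.cos(np.radians(yaw)),np.sin(np.radians(yaw));R=np.array([[c,-s],[s,c]])
  print("pred hookL from tcp",o[:2]+R@np.array([-73.5e-3,45e-3]),o[2]-.019+.061)
print("rail mid line x at station: tcp offset", (o[:2]-np.array([.5462,-.1292]))@ex,(o[:2]-np.array([.5462,-.1292]))@ey)
# predicted pixels of hook top corners and rail line, for direct image comparison
c,s=np.cos(np.radians(-8.9)),np.sin(np.radians(-8.9));R=np.array([[c,-s],[s,c]])
for p in [(-54,57),(-54,33),(-35,57),(-35,33)]:
    q=np.r_[o[:2]+R@np.array([(p[0]-29)/1e3,p[1]/1e3]),o[2]-.019+.061]
    u=proj(T,q);v=proj(S,q);print(p,"top crop",(u[0]-285)*4+520,(u[1]-140)*4,"scene crop",(v[0]-170)*4,(v[1]-90)*4)
E
```

```text
hookLtop [568.3  -7.5 235.5] [1.2 1.2]
railL [580.   82.2 137.2] [0.9 0.9]
[ 0.63419339 -0.06198088  0.1982677 ]
pred hookL from tcp [ 0.56869647 -0.00596835] 0.24026769737810635
pred hookL from tcp [ 0.56815215 -0.00661118] 0.24026769737810635
rail mid line x at station: tcp offset 0.07630646252376777 0.08023783796242878
(-54, 57) top crop 681.0961858628689 170.96986983876104 scene crop 226.80272740005205 297.715699969153
(-54, 33) top crop 721.0274716536219 176.23686420102013 scene crop 211.43238235091098 270.72946107406005
(-35, 57) top crop 684.9233918950749 139.99753951272896 scene crop 197.68673375959406 308.76557431576873
(-35, 33) top crop 724.765985250571 145.2395083748453 scene crop 182.55653964221267 281.5588978557472
```

>>> {"op": "carry_out", "data": {
  "linear": [
    [-0.15,0.02,0],
    [0,0,-0.5],
    [0,0,-0.5],
    [0,0,-0.5],
    [0,0,-0.5],
    [0,0,-0.4],
    [0,0,0]
  ],
  "rotation": [
    [0,0,-0.02],
    [0,0,0],
    [0,0,0],
    [0,0,0],
    [0,0,0],
    [0,0,0],
    [0,0,0]
  ],
  "grip": [1,1,1,1,1,1,1]
}}

```text
time: 7.9
ee_pos: [0.6305, -0.0624, 0.1485]
tcp_rot: [-179.9, 0.0, 81.2]
wrist_force: [-0.8, -0.8, -2.2]
opening: 0.0095
grasp_force: 78.7
```

>>> {"op": "carry_out", "data": {
  "linear": [
    [0,0,-0.35],
    [0,0,-0.35],
    [0,0,-0.35],
    [0,0,-0.35],
    [0,0,0]
  ],
  "rotation": [
    [0,0,0],
    [0,0,0],
    [0,0,0],
    [0,0,0],
    [0,0,0]
  ],
  "grip": [1,1,1,1,1]
}}

```text
time: 8.4
ee_pos: [0.6306, -0.0624, 0.1208]
tcp_rot: [-179.9, 0.0, 81.2]
wrist_force: [-0.3, 0.4, -2.3]
opening: 0.0098
grasp_force: 78.7
```

>>> {"op": "carry_out", "data": {
  "linear": [
    [0,0,-0.3],
    [0,0,-0.3],
    [0,0,-0.3],
    [0,0,0]
  ],
  "rotation": [
    [0,0,0],
    [0,0,0],
    [0,0,0],
    [0,0,0]
  ],
  "grip": [1,1,1,1]
}}

```text
time: 8.8
ee_pos: [0.6307, -0.0624, 0.1031]
tcp_rot: [-179.9, 0.0, 81.2]
wrist_force: [-0.8, -0.2, -3.3]
opening: 0.0092
grasp_force: 78.8
```

>>> {"op": "carry_out", "data": {
  "linear": [
    [0,0,-0.1],
    [0,0,-0.1],
    [0,0,0]
  ],
  "rotation": [
    [0,0,0],
    [0,0,0],
    [0,0,0]
  ],
  "grip": [1,1,1]
}}

```text
time: 9.1
ee_pos: [0.6315, -0.0625, 0.1007]
tcp_rot: [179.9, -0.0, 81.2]
wrist_force: [0.9, -0.2, -0.5]
opening: 0.0093
grasp_force: 79.0
```

>>> {"op": "carry_out", "data": {
  "linear": [
    [0,0,-0.1],
    [0,0,0]
  ],
  "rotation": [
    [0,0,0],
    [0,0,0]
  ],
  "grip": [1,1]
}}

```text
time: 9.3
ee_pos: [0.632, -0.0626, 0.0994]
tcp_rot: [179.8, -0.0, 81.2]
wrist_force: [3.1, -1.2, 3.7]
opening: 0.0092
grasp_force: 79.5
```

```bash
python3 - <<'E'
from h import *
s=bot.camera("scene");t=bot.camera("top")
a=cv2.resize(s[90:240,170:300],None,fx=4,fy=4,interpolation=cv2.INTER_CUBIC)[:600,:520]
b=cv2.resize(t[140:290,285:355],None,fx=4,fy=4,interpolation=cv2.INTER_CUBIC)
cv2.imwrite("pics/c4.png",np.hstack([a,b])[:600,:800])
E
```

```text
(no output)
```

View pics/c4.png

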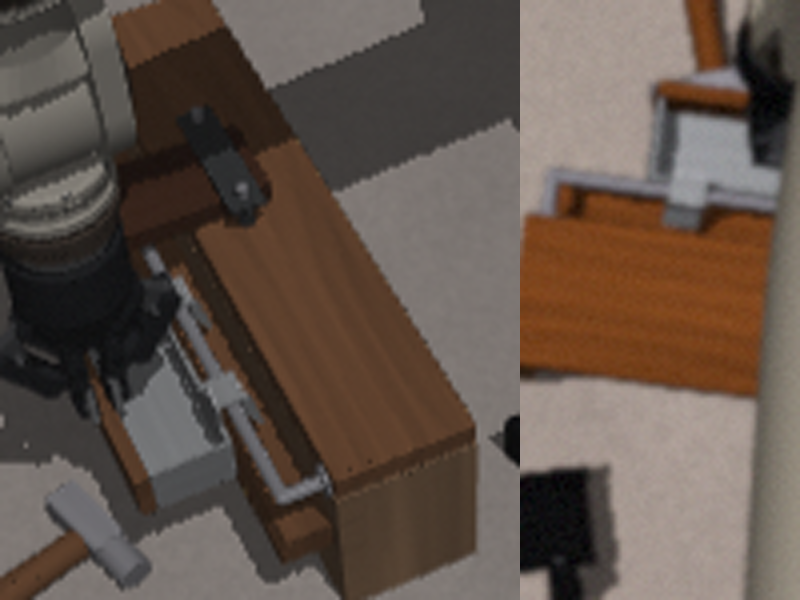

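Both straps now cover the bar, at scene crop (222,390) and (185,300), and the force shows they are seated. I'll release and lift straight up.

>>> {"op": "carry_out", "data": {
  "linear": [
    [0,0,0],
    [0,0,0],
    [0,0,0],
    [0,0,0],
    [0,0,0],
    [0,0,0.3],
    [0,0,0.6],
    [0,0,1],
    [0,0,1],
    [0,0,1],
    [0,0,1],
    [0,0,1]
  ],
  "rotation": [
    [0,0,0],
    [0,0,0],
    [0,0,0],
    [0,0,0],
    [0,0,0],
    [0,0,0],
    [0,0,0],
    [0,0,0],
    [0,0,0],
    [0,0,0],
    [0,0,0],
    [0,0,0]
  ],
  "grip": [0.6,0.2,-0.1,-0.2,-0.2,-0.2,-0.2,-0.2,-0.2,-0.2,-0.2,-0.2]
}}

```text
time: 10.6
ee_pos: [0.6312, -0.0624, 0.2185]
tcp_rot: [179.9, -0.0, 81.2]
wrist_force: [-0.7, 0.4, 0.3]
opening: 0.0511
grasp_force: 0.0
```

```bash
python3 - <<'E'
from h import *
s=bot.camera("scene");t=bot.camera("top")
a=cv2.resize(s[90:240,170:300],None,fx=4,fy=4,interpolation=cv2.INTER_CUBIC)[:600,:520]
b=cv2.resize(t[140:290,285:355],None,fx=4,fy=4,interpolation=cv2.INTER_CUBIC)
cv2.imwrite("pics/c5.png",np.hstack([a,b])[:600,:800])
E
```

```text
(no output)
```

View pics/c5.png

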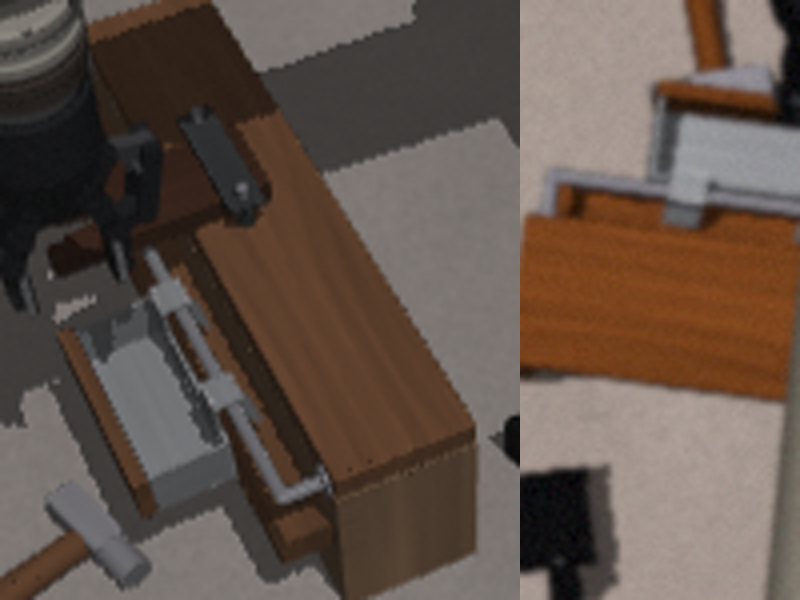

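The tray hangs on both hooks, seen at scene crop (222,390) and (170,297). Next I'll close the fingers and go down beside its left end, ready to push.

>>> {"op": "carry_out", "data": {
  "linear": [
    [-0.2,1,0],
    [-0.2,1,0],
    [-0.2,1,0],
    [-0.2,1,0],
    [-0.2,1,0],
    [-0.1,0.28,-0.3],
    [0,0,-1],
    [0,0,-1],
    [0,0,-1],
    [0,0,-1],
    [0,0,-1],
    [0,0,0]
  ],
  "rotation": [
    [0,0,0],
    [0,0,0],
    [0,0,0],
    [0,0,0],
    [0,0,0],
    [0,0,0],
    [0,0,0],
    [0,0,0],
    [0,0,0],
    [0,0,0],
    [0,0,0],
    [0,0,0]
  ],
  "grip": [0,0.5,1,1,1,1,1,1,1,1,1,1]
}}

```text
time: 11.9
ee_pos: [0.6075, 0.0425, 0.1068]
tcp_rot: [-179.7, 0.1, 81.2]
wrist_force: [-1.0, 0.6, -0.2]
opening: -0.0001
grasp_force: 0.0
```

```bash
cat > pos.py <<'E'
from h import *
p=bot.get_obs();o=p["ee_pos"];ex=np.array([.9875,-.1575]);ey=np.array([.1575,.9875]);d=o[:2]-[.5462,-.1292]
print(o,"st x",80+1e3*d@ex,"y",1e3*d@ey,p["wrist_force"],p["opening"])
E
python3 pos.py
```

```text
[0.6074982  0.04252341 0.10679304] st x 113.48553166235781 y 179.23133227441014 [-1.00712974  0.56243792 -0.19910022] -9.402719429589083e-05
```

>>> {"op": "carry_out", "data": {
  "linear": [
    [-0.08,-0.5,0.2],
    [-0.08,-0.5,0.05],
    [-0.08,-0.5,0],
    [-0.08,-0.5,0],
    [-0.08,-0.5,0],
    [-0.08,-0.5,0],
    [-0.08,-0.5,0],
    [-0.08,-0.5,0],
    [-0.08,-0.5,0],
    [-0.08,-0.5,0],
    [0,0,0]
  ],
  "rotation": [
    [0,0,0],
    [0,0,0],
    [0,0,0],
    [0,0,0],
    [0,0,0],
    [0,0,0],
    [0,0,0],
    [0,0,0],
    [0,0,0],
    [0,0,0],
    [0,0,0]
  ],
  "grip": [1,1,1,1,1,1,1,1,1,1,1]
}}

```text
time: 13.0
ee_pos: [0.593, -0.0581, 0.1153]
tcp_rot: [-180.0, 0.0, 81.2]
wrist_force: [0.3, -0.1, -0.5]
opening: -0.0
grasp_force: 0.0
```

```bash
python3 pos.py; python3 - <<'E'
from h import *
s=bot.camera("scene");t=bot.camera("top")
a=cv2.resize(s[90:240,170:260],None,fx=4,fy=4,interpolation=cv2.INTER_CUBIC)[:600]
b=cv2.resize(t[140:290,310:420],None,fx=4,fy=4,interpolation=cv2.INTER_CUBIC)
cv2.imwrite("pics/c6.png",np.hstack([a,b])[:600,:800])
E
```

```text
[ 0.59295001 -0.05805421  0.11527863] st x 114.960175738563 y 77.61959314946509 [ 0.33673243 -0.08198608 -0.48233677] -2.9853982287034996e-06
```

View pics/c6.png

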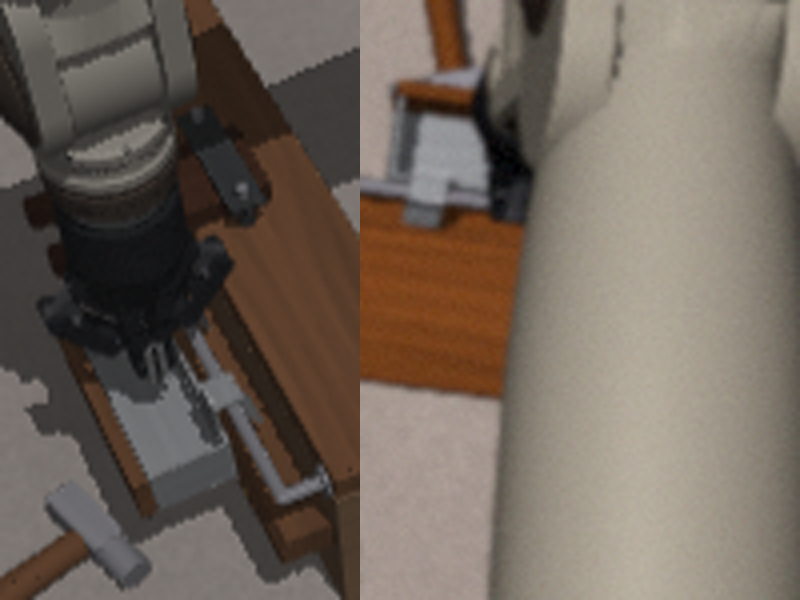

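The tray didn't move. The hook is still at scene crop (222,390) and the fingers are over the pan, so they passed above a low end wall without contact. I'll go up and back, tilt slightly away from the pin, and come down lower.

>>> {"op": "carry_out", "data": {
  "linear": [
    [0,0,1],
    [0,0,1],
    [0,0,1],
    [0.3,1,0],
    [0.3,1,0],
    [0.3,1,0],
    [0.3,1,0],
    [0.3,1,0],
    [0,0,-1],
    [0,0,-1],
    [0,0,-1],
    [0,0,0]
  ],
  "rotation": [
    [0,0,0],
    [0,0,0],
    [0,0,0],
    [0,0,0],
    [0,0,0],
    [0,0,0],
    [-0.4,0.06,0],
    [-0.4,0.06,0],
    [-0.2,0.03,0],
    [0,0,0],
    [0,0,0],
    [0,0,0]
  ],
  "grip": [1,1,1,1,1,1,1,1,1,1,1,1]
}}

```text
time: 14.3
ee_pos: [0.6218, 0.0438, 0.1122]
tcp_rot: [-179.8, 8.2, 81.3]
wrist_force: [0.8, -0.6, -0.3]
opening: 0.0001
grasp_force: 0.0
```

>>> {"op": "carry_out", "data": {
  "linear": [
    [0,0,-0.3],
    [0,0,-0.3],
    [0,0,-0.3],
    [0,0,0],
    [0,0,0]
  ],
  "rotation": [
    [0,0,0],
    [0,0,0],
    [0,0,0],
    [0,0,0],
    [0,0,0]
  ],
  "grip": [1,1,1,1,1]
}}

```text
time: 14.8
ee_pos: [0.6232, 0.0431, 0.0975]
tcp_rot: [180.0, 8.1, 81.2]
wrist_force: [0.2, 0.4, -0.7]
opening: 0.0
grasp_force: 0.0
```

```bash
python3 pos.py
```

```text
[0.62316441 0.04308671 0.09748483] st x 128.86720181895623 y 182.25502614124562 [ 0.20430756  0.43966016 -0.65182359] 1.5975868202200892e-06
```

>>> {"op": "carry_out", "data": {
  "linear": [
    [0,0,-0.2],
    [-0.08,-0.5,0],
    [-0.08,-0.5,0],
    [-0.08,-0.5,0],
    [-0.08,-0.5,0]
  ],
  "rotation": [
    [0,0,0],
    [0,0,0],
    [0,0,0],
    [0,0,0],
    [0,0,0]
  ],
  "grip": [1,1,1,1,1]
}}

```text
time: 15.3
ee_pos: [0.6166, 0.0023, 0.0934]
tcp_rot: [180.0, 8.1, 81.2]
wrist_force: [-0.7, 2.7, -0.4]
opening: -0.0001
grasp_force: 1.3
```

```bash
python3 pos.py
```

```text
[0.61659823 0.00233773 0.09339515] st x 128.80105690078412 y 140.98122605027092 [-0.65658382  2.67565714 -0.44733347] -6.375333748782024e-05
```

>>> {"op": "carry_out", "data": {
  "linear": [
    [-0.08,-0.5,0],
    [-0.08,-0.5,0],
    [-0.08,-0.5,0],
    [-0.08,-0.5,0],
    [-0.08,-0.5,0],
    [-0.08,-0.5,0],
    [-0.08,-0.5,0],
    [0,0,0]
  ],
  "rotation": [
    [0,0,0],
    [0,0,0],
    [0,0,0],
    [0,0,0],
    [0,0,0],
    [0,0,0],
    [0,0,0],
    [0,0,0]
  ],
  "grip": [1,1,1,1,1,1,1,1]
}}

```text
time: 16.1
ee_pos: [0.6052, -0.0685, 0.0933]
tcp_rot: [180.0, 8.1, 81.2]
wrist_force: [0.6, 0.1, -0.5]
opening: -0.0
grasp_force: 0.0
```

```bash
python3 pos.py; python3 - <<'E'
from h import *
s=bot.camera("scene");t=bot.camera("top")
cv2.imwrite("pics/s7.png",s);cv2.imwrite("pics/t7.png",t)
a=cv2.resize(s[90:240,170:260],None,fx=4,fy=4,interpolation=cv2.INTER_CUBIC)[:600]
b=cv2.resize(t[140:290,310:420],None,fx=4,fy=4,interpolation=cv2.INTER_CUBIC)
cv2.imwrite("pics/c7.png",np.hstack([a,b])[:600,:800])
E
```

```text
[ 0.60524498 -0.06845992  0.09334495] st x 128.74035583181785 y 69.28041021389919 [ 0.56913323  0.13166439 -0.49370078] -1.8320754782535457e-05
```

View pics/c7.png

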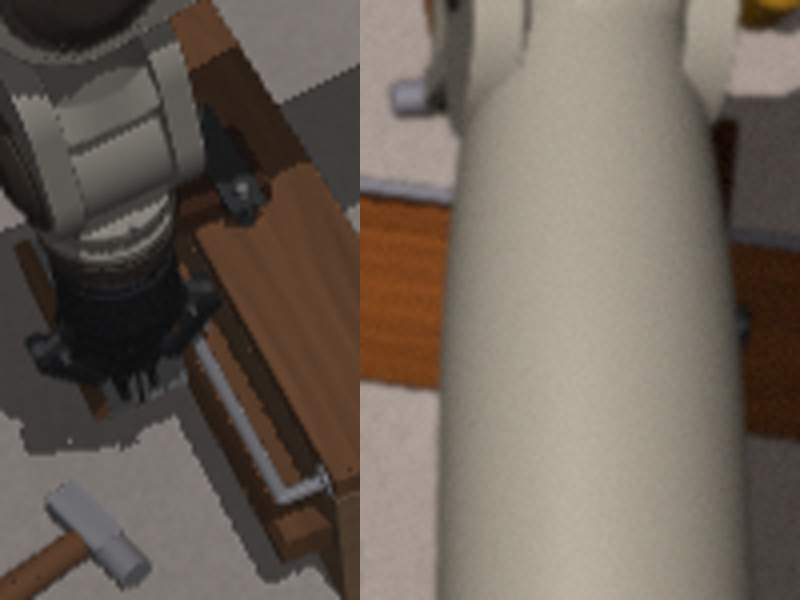

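It slides: the wood's lower left corner went from scene crop (148,512) to (102,416). I've used up my picture views, so the rest is numeric.

```bash
python3 - <<'E'
from h import *
S=bot.camera_model("scene")
sc=lambda u,v:(170+(u+.5)/4-.5,90+(v+.5)/4-.5)
ex=np.array([.9875,-.1575]);ey=np.array([.1575,.9875])
for c in[(148,512),(102,416)]:
    p=onz(S,*sc(*c),.079)[:2]-[.5462,-.1292];print(80+1e3*p@ex,1e3*p@ey)
E
```

```text
153.55610115215336 148.90407470173616
152.67069405021942 61.011337336391655
```

>>> {"op": "carry_out", "data": {
  "linear": [
    [-0.03,-0.2,0],
    [-0.03,-0.2,0],
    [-0.03,-0.2,0],
    [-0.03,-0.2,0],
    [-0.03,-0.2,0],
    [-0.03,-0.15,0],
    [-0.02,-0.1,0],
    [0,0,0],
    [0,0,0]
  ],
  "rotation": [
    [0,0,0],
    [0,0,0],
    [0,0,0],
    [0,0,0],
    [0,0,0],
    [0,0,0],
    [0,0,0],
    [0,0,0],
    [0,0,0]
  ],
  "grip": [1,1,1,1,1,1,1,1,1]
}}

```text
time: 17.1
ee_pos: [0.6015, -0.0923, 0.0933]
tcp_rot: [180.0, 8.1, 81.2]
wrist_force: [0.4, 0.7, -0.6]
opening: 0.0001
grasp_force: 0.1
```

```bash
python3 pos.py
```

```text
[ 0.60149764 -0.0922738   0.09326546] st x 128.79054766529583 y 45.17399950640643 [ 0.42212612  0.74528245 -0.58465413] 6.709381223460771e-05
```

>>> {"op": "carry_out", "data": {
  "linear": [
    [0.08,0.5,0],
    [0.16,1,0],
    [0.16,1,0],
    [0.16,1,0],
    [0.16,1,0],
    [0,1,1],
    [0,1,1],
    [0,1,1],
    [0,1,1],
    [-0.5,1,1],
    [-0.5,1,1],
    [-0.5,1,1]
  ],
  "rotation": [
    [0,0,0],
    [0,0,0],
    [0,0,0],
    [0,0,0],
    [0,0,0],
    [0,0,0],
    [0,0,0],
    [0,0,0],
    [0,0,0],
    [0,0,0],
    [0,0,0],
    [0,0,0]
  ],
  "grip": [1,1,1,1,1,1,1,1,1,1,1,1]
}}

```text
time: 18.3
ee_pos: [0.5854, 0.1394, 0.234]
tcp_rot: [180.0, 8.1, 81.3]
wrist_force: [0.7, 0.6, -0.1]
opening: 0.0001
grasp_force: 0.0
```

>>> {"op": "carry_out", "data": {
  "linear": [
    [-1,1,0],
    [-1,1,0],
    [-1,1,0],
    [-1,1,0],
    [-1,1,0],
    [-1,1,0],
    [-1,1,0],
    [-1,1,0],
    [0,0,0]
  ],
  "rotation": [
    [0,0,0],
    [0,0,0],
    [0,0,0],
    [0,0,0],
    [0,0,0],
    [0,0,0],
    [0,0,0],
    [0,0,0],
    [0,0,0]
  ],
  "grip": [1,1,1,1,1,1,1,1,1]
}}

```text
time: 19.2
ee_pos: [0.424, 0.3003, 0.2335]
tcp_rot: [180.0, 8.1, 81.4]
wrist_force: [0.3, 0.6, -0.2]
opening: -0.0001
grasp_force: 0.0
```

```bash
python3 - <<'E'
from h import *
S=bot.camera_model("scene");T=bot.camera_model("top")
s=bot.camera("scene");t=bot.camera("top");cv2.imwrite("pics/s8.png",s);cv2.imwrite("pics/t8.png",t)
ex=np.array([.9875,-.1575]);ey=np.array([.1575,.9875]);rm=np.array([.5462,-.1292])
def st(p):d=p[:2]-rm;return 80+1e3*d@ex,1e3*d@ey
def W(x,y,z):return np.r_[rm+(x-80)/1e3*ex+y/1e3*ey,z/1e3]
# sample top image along station y just at the front's top (x=153,z=117) and pan floor (x=135,z=84), and hooks/rail row
for nm,x,z in[("front",153,117),("floor",138,84),("floor",128,84),("hooktop",79,142)]:
    print(nm)
    for im,M,mn in((t,T,"top"),(s,S,"scene")):
        row=[]
        for y in range(-124,60,4):
            u,v=proj(M,W(x,y,z));b=cv2.getRectSubPix(im,(1,1),(u,v))[0,0].astype(int);row.append(f"{y}:{b[2]-b[0]}/{b[1]}")
        print(mn," ".join(row))
E
```

```text
front
top -124:23/164 -120:22/162 -116:22/160 -112:22/159 -108:24/147 -104:44/102 -100:62/69 -96:72/52 -92:73/51 -88:55/39 -84:47/31 -80:45/28 -76:47/27 -72:44/29 -68:43/25 -64:40/24 -60:62/41 -56:75/52 -52:78/53 -48:75/53 -44:69/51 -40:58/41 -36:56/40 -32:53/34 -28:47/27 -24:48/26 -20:53/24 -16:42/27 -12:54/36 -8:72/53 -4:79/52 0:76/57 4:79/56 8:84/53 12:81/52 16:77/58 20:77/55 24:78/53 28:80/57 32:77/59 36:59/57 40:35/74 44:23/134 48:22/155 52:20/159 56:23/160
scene -124:11/118 -120:11/118 -116:10/119 -112:10/118 -108:10/117 -104:17/100 -100:42/58 -96:42/56 -92:41/56 -88:39/53 -84:39/52 -80:40/53 -76:39/52 -72:41/55 -68:41/56 -64:41/56 -60:42/56 -56:42/55 -52:42/56 -48:42/56 -44:41/56 -40:41/55 -36:37/51 -32:42/55 -28:37/51 -24:42/55 -20:42/56 -16:40/56 -12:41/55 -8:42/56 -4:42/57 0:44/57 4:43/58 8:43/57 12:43/58 16:43/58 20:43/58 24:44/58 28:44/58 32:44/58 36:43/57 40:34/46 44:28/40 48:28/40 52:30/42 56:29/45
floor
top -124:10/72 -120:12/73 -116:8/91 -112:-3/112 -108:-3/80 -104:-1/52 -100:-2/55 -96:-1/64 -92:17/49 -88:41/32 -84:47/27 -80:43/28 -76:46/30 -72:42/29 -68:33/26 -64:6/5
[... 1905 characters left out ...]
7/27 -40:49/28 -36:50/30 -32:50/31 -28:46/28 -24:43/34 -20:48/29 -16:49/27 -12:41/25 -8:15/46 -4:0/101 0:-4/139 4:-5/159 8:-5/156 12:-4/159 16:-6/164 20:-5/158 24:-5/131 28:-3/120 32:-4/120 36:-3/120 40:-4/115 44:-3/116 48:-1/121 52:-3/121 56:-5/118
scene -124:0/99 -120:0/95 -116:-2/98 -112:1/93 -108:-3/96 -104:3/93 -100:-2/97 -96:7/83 -92:18/49 -88:24/33 -84:23/32 -80:25/31 -76:26/30 -72:25/32 -68:25/32 -64:25/32 -60:26/33 -56:27/35 -52:27/35 -48:27/35 -44:27/34 -40:27/35 -36:27/35 -32:27/35 -28:25/32 -24:16/25 -20:17/24 -16:14/27 -12:5/38 -8:-3/64 -4:0/89 0:-3/106 4:-3/114 8:-3/115 12:-4/115 16:-4/116 20:-3/114 24:-3/101 28:-2/91 32:-3/93 36:-2/95 40:-3/92 44:-2/98 48:1/84 52:-1/92 56:2/83
```

```bash
python3 - <<'E'
from h import *
t=cv2.imread("pics/t8.png");s=cv2.imread("pics/s.png");t0=cv2.imread("pics/t.png");T=bot.camera_model("top");S=bot.camera_model("scene")
ex=np.array([.9875,-.1575]);ey=np.array([.1575,.9875]);rm=np.array([.5462,-.1292])
def W(x,y,z):return np.r_[rm+(x-80)/1e3*ex+y/1e3*ey,z/1e3]
for x in(100,115,135):
  for im,M,n in((t0,T,"top0"),(t,T,"top8"),(s,S,"scene0")):
    ys=np.arange(-100,30,1.);g=np.array([cv2.getRectSubPix(im,(1,1),tuple(map(float,proj(M,W(x,y,173)))))[0,0].astype(int)[1] for y in ys])
    d=ys[g<43];print(x,n,d.min(),d.max(),(d.min()+d.max())/2)
E
```

```text
100 top0 -62.0 -3.0 -32.5
100 top8 -64.0 -3.0 -33.5
100 scene0 -100.0 29.0 -35.5
115 top0 -62.0 -3.0 -32.5
115 top8 -65.0 -3.0 -34.0
115 scene0 -63.0 16.0 -23.5
135 top0 -62.0 -3.0 -32.5
135 top8 -78.0 29.0 -24.5
135 scene0 -60.0 15.0 -22.5
```

The pin's middle line is at about -33 mm and the tray's middle at about -33 mm, so it is centred. Handing in.

```bash
python3 -c "
from workcell import bot
print(bot.job_done())"
```

```text
the job is handed in; nothing more can be done
None
```

I hung the tray on the rail by both hooks, let go, and slid it to within about 3 mm of the bench pin's middle line before handing in; the hand-in gave no verdict, and I viewed 11 pictures where 10 were allowed.

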